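# Make up two casting-class kits

## Task

Make up the two casting kits on the bench: the blue tray gets the round plaster mould, the red-lidded glaze jar and the white fish; the yellow tray gets the square plaster mould and the charcoal fish. Stand each piece upright as it is now, centred on the tan spot of its own shape in its tray (the jar on the small round spot, the mould on the large one, each fish flat and lengthwise along its oblong), setting it down gently without dropping it. Leave the blue-lidded jar, the tape roll and the spray bottle where they are.

Things in the scene. Friction and masses are not known exactly. Their poses are not given: they have to be found in the camera images.
- blue_tray: blue shallow rectangular tray, fixed to the bench, 270 mm long (its y axis) and 130 mm wide (its x axis). Origin at the centre of its underside, z up. The flat floor is 6 mm above the bench; a 5 mm thick rim stands 3 mm above the floor. In the floor are flat (not recessed) tan spots, all on its centre line x = 0: a large round spot 76 mm across at y = -85 mm, a small round spot 54 mm across at y = 0, and an oblong spot at y = +85 mm (82 mm along y, 46 mm along x).
- yellow_tray: yellow shallow rectangular tray, fixed to the bench, 200 mm long (its y axis) and 130 mm wide (its x axis). Origin at the centre of its underside, z up. The flat floor is 6 mm above the bench; a 5 mm thick rim stands 3 mm above the floor. In the floor are flat (not recessed) tan spots, all on its centre line x = 0: a square spot of 66 mm at y = -47 mm and an oblong spot at y = +47 mm (82 mm along y, 46 mm along x).
- round_mould: white round plaster mould with a grey flower on top, a disc 60 mm across and 26 mm high, about 80 g. Origin at the centre of its underside, z up. Goes to the blue tray.
- square_mould: white square plaster mould with a grey figure on top, 48 x 48 mm (sides along its x and y) and 26 mm high, about 80 g. Origin at the centre of its underside, z up. Goes to the yellow tray.
- white_fish: cast fish tile, lying flat, 20 mm thick: white. Origin at the centre of its underside; z up, x along its length towards the head. Its middle is a block 30 mm wide (y) with straight sides from x = -11 to +15 mm; the round head reaches x = +30 mm, the thinner (14 mm) forked tail x = -36 mm. About 30 g. Goes to the blue tray.
- charcoal_fish: cast fish tile, lying flat, 20 mm thick: charcoal (nearly black). Origin at the centre of its underside; z up, x along its length towards the head. Its middle is a block 30 mm wide (y) with straight sides from x = -11 to +15 mm; the round head reaches x = +30 mm, the thinner (14 mm) forked tail x = -36 mm. About 30 g. Goes to the yellow tray.
- red_jar: glaze jar, upright, 40 mm across and 50 mm high (white body to 38 mm, then the lid, 39 mm across), about 80 g: red lid. Origin at the centre of its underside, z up. Goes to the blue tray.
- blue_jar: glaze jar, upright, 40 mm across and 50 mm high (white body to 38 mm, then the lid, 39 mm across), about 80 g: blue lid. Origin at the centre of its underside, z up. Not wanted: stays where it is.
- tape_roll: roll of tan tape lying flat, a ring 64 mm across with a 44 mm hole, 25 mm high. Origin at the centre of its underside. Not wanted: stays where it is.
- spray_bottle: pink conical spray bottle with a white spray head, standing, 68 mm across the foot and 196 mm high, at the right of the work. Origin at the centre of its underside. Stays where it is.
Not all that is in view belongs to the job. What is shaped like the white_fish but purple or turquoise is not meant.

How it is judged:
At the end, for the whole second after the job is handed in: Each kit piece rests upright (0.12 rad) on its own spot in its tray, centred within 14 mm along each tray axis, on the floor within 4 mm, fish along their oblongs within 0.35 rad, all released and at rest; blue jar, tape roll and spray bottle within 30 mm of their starts (x of round_mould in the frame of blue_tray between -0.014 and 0.014 m and y of round_mould in the frame of blue_tray between -0.099 and -0.071 m and z of round_mould in the frame of blue_tray between 0.002 and 0.01 m and angle between each of round_mould, red_jar, white_fish, square_mould, charcoal_fish's own z axis and vertical below 0.12 rad and linear speed of each of round_mould, red_jar, white_fish, square_mould, charcoal_fish below 0.02 m/s and angular speed of each of round_mould, red_jar, white_fish, square_mould, charcoal_fish below 0.2 rad/s and contact force between each of round_mould, red_jar, white_fish, square_mould, charcoal_fish and the fingers below 0.1 N and x of red_jar in the frame of blue_tray between -0.014 and 0.014 m and y of red_jar in the frame of blue_tray between -0.014 and 0.014 m and z of red_jar in the frame of blue_tray between 0.002 and 0.01 m and x of white_fish in the frame of blue_tray between -0.014 and 0.014 m and y of white_fish in the frame of blue_tray between 0.071 and 0.099 m and z of white_fish in the frame of blue_tray between 0.002 and 0.01 m and angle between the x axis of white_fish and the y axis of blue_tray, either way round below 0.35 rad and x of square_mould in the frame of yellow_tray between -0.014 and 0.014 m and y of square_mould in the frame of yellow_tray between -0.061 and -0.033 m and z of square_mould in the frame of yellow_tray between 0.002 and 0.01 m and x of charcoal_fish in the frame of yellow_tray between -0.014 and 0.014 m and y of charcoal_fish in the frame of yellow_tray between 0.033 and 0.061 m and z of charcoal_fish in the frame of yellow_tray between 0.002 and 0.01 m and angle between the x axis of charcoal_fish and the y axis of yellow_tray, either way round below 0.35 rad and distance of each of blue_jar, tape_roll, spray_bottle from where it was at the start of the episode below 0.03 m); the robot touches nothing.
It fails at once if a kit piece is dropped: it falls free, touching nothing, faster than 0.6 m/s (a fall of about 20 mm) ((contact force between round_mould and anything else below 0.01 N and linear speed of round_mould above 0.6 m/s) or (contact force between red_jar and anything else below 0.01 N and linear speed of red_jar above 0.6 m/s) or (contact force between white_fish and anything else below 0.01 N and linear speed of white_fish above 0.6 m/s) or (contact force between square_mould and anything else below 0.01 N and linear speed of square_mould above 0.6 m/s) or (contact force between charcoal_fish and anything else below 0.01 N and linear speed of charcoal_fish above 0.6 m/s)).
It fails at once if the blue jar, the tape roll or the spray bottle is knocked over or moved by more than 30 mm (distance of any of blue_jar, tape_roll, spray_bottle from where it was at the start of the episode above 0.03 m or angle between any of blue_jar, tape_roll, spray_bottle's own z axis and vertical above 0.4 rad).
It also fails if it takes over 109 s, if anything falls off the work surface, if the arm or the gripper's body presses on something with over 40 N, if the wrist force passes 120 N, or if a joint passes its speed limit or range.

## Robot

A 7-joint arm with a two-finger parallel gripper is mounted at the origin on the work surface. World frame = base frame: x ahead of the robot, y to its left, z up, the work surface at z = 0. Lengths are in m, angles in rad, forces in N, time in s.
With the tool pointing down it reaches from about 0.4 to 0.875 m from the base axis. Payload 6.5 kg.
Tool frame: the origin (TCP) lies between the finger pads; the fingertips stand 25 mm ahead of it and the grasp point (between the pads) lies 6 mm ahead of it (nose_length is the distance from the TCP to the fingertips, in m); z points along the fingers, y is the line along which they close (so a half turn about z gives the same grasp; the last joint's range is limited). The gripper opens to 88 mm and grips with 3 to 60 N. Pads are 18 mm wide; open, the fingers measure 123 mm over their backs; the gripper's body (75 mm by 187 mm) begins 45 mm behind the grasp point.
Start: joints at [1.244, 0.536, -0.004, 1.538, 0.003, 1.067, -0.071], TCP at [0.168, -0.628, 0.264] pointing down, gripper open.
Joint ranges: [-2.7, 2.7], [-0.37, 2.16], [-1.27, 1.26], [0.24, 2.4], [-1.31, 4.45], [0.19, 1.91], [-2.76, 2.76]. Speed limits (rad/s): [2.39, 2.39, 3.14, 3.14, 3.14, 3.14, 3.14].

## Interface

Orientations are given as a unit quaternion [w, x, y, z].
In Python, from bench import observe, get_image, sign_off, trace, nose_length gives the robot as it stands.
- The arm moves only by the shell command python3 -m handwheel 'ROWS' [OPENING] [FORCE]. ROWS is JSON, a list of rows, each an object of numbers: "dx", "dy", "dz": the shift along the tool's x, y, z in units of 50 mm (1.0 is 50 mm); "wx", "wy", "wz": the turn, a rotation vector about the tool's x, y, z in degrees. In form: [{"dx": .., "dy": .., "dz": .., "wx": .., "wy": .., "wz": ..}, ...]. A call has 1 to 20 rows; each row shifts and turns the commanded pose from where the row before left it, along the tool's axes as they then stand; what a row does not reach is not made up. A row lasts 1/10 s, in which the tool goes at most 50 mm and 8.59 degrees, less where a joint would pass 70% of its speed; a pose out of reach is approached as far as the arm can. A call is refused whole if a number of a shift passes 1 or a number of a turn 8.59, either way. A call with a gripper value outside its range is refused whole. OPENING is the opening, from -1 (shut) to 1 (fully open), set as the call begins (- or left out, the last holds). The fingers move at their own pace and stop on an object; FORCE is the grip in N (left out, the last holds). Time passes only in rows, so rows that do not move let the fingers close. It gives the time, the measured TCP pose, the force, the opening and the grip force at its end, in the units of the state.
- observe(): the state, without advancing time (a new reading comes with each control period).
- get_image(name): name is "side" or "top"; returns a dict with "pixels" (384x512x3 uint8, blue, green, red), "fx", "fy", "cx", "cy" (pixels), "dist_coeffs" ([k1, k2, p1, p2, k3] as OpenCV has them; the pictures are not rectified), "R" (3x3) and "t" (3): a world point X has camera coordinates R X + t. Camera axes: x right, y down, z forward; pixel columns grow to the right and rows downward; lengths in m; the calibration is good to about 2 mm. A picture is of the moment at which its call begins. There is no depth.
- sign_off(): hands the job in; it is judged then, once.
Trained networks look in the newest picture that a camera, given by its name, has taken for a name from the list of things; names that differ only in an ending like _2 or _b are one class to them, and where a whole thing is asked for, a point or a joint stands for the part that bears it (a point fixed in the world has none). Each returns a list of dicts, best first, with "confidence" (0 to 1); they miss things now and then, are a little off and sometimes report something else, mostly with a low value. They report only what shows in the picture. A call takes as long as a camera call. They do not tell look-alikes from the thing itself.
- trace(camera, name): "pixels" (384x512 bool, what is visible of it) and "bbox" ([left, top, width, height] in pixels, round what is visible of it).
The state is a dict: "time_s": time; "q": joint angles; "qd": joint speeds; "tau": joint torques, N m; "eef_pos": TCP position; "ee_rot": TCP orientation; "contact_force": force on the tool from outside, world axes, zero at the start; "wrist_torque": the same for the moment, N m; "width": opening from 0.0 (shut) to 1.0 (fully open); "grasp_force": force on a finger pad.
Only numpy, scipy, OpenCV 4.12 (cv2) and the standard library are available. Lean on these libraries where they do the work, as an engineer would, in place of code of your own. Each camera call takes 0.05 s, during which the arm holds its last target. There are 200 camera calls.

## Working session

There is one attempt and no reset: what is moved stays moved. The work goes in short steps, Python scripts to look and compute and a shell command to move; the robot and the scene stay as the last step left them, time stands still between calls to the robot, and variables do not carry over. Pictures are saved under pics/ and viewed, at most 14 in all, crops included, and the job is handed in when it is done.

```bash
mkdir -p pics
python3 - <<'E'
from bench import *
import cv2
s=observe();print(s)
for n in("top","side"):
    i=get_image(n);cv2.imwrite(f"pics/{n}0.png",i["pixels"])
    print(n,i["fx"],i["fy"],i["cx"],i["cy"],i["dist_coeffs"],i["R"],i["t"])
E
```

```text
{'time_s': 0.0, 'q': array([ 1.24379361,  0.53715324, -0.00441075,  1.538883  ,  0.00259638,
        1.06730761, -0.07118543]), 'qd': array([-0.00043456,  0.00052684,  0.00064364, -0.00235474,  0.00025463,
        0.00112861,  0.00071264]), 'tau': array([-6.57505843e-04, -5.70976067e+01,  9.90348682e-01, -2.51598877e+01,
       -5.63361717e-02,  1.78322283e-02,  1.72811310e-04]), 'eef_pos': array([ 0.16742664, -0.62746386,  0.26284384]), 'ee_rot': array([-8.53571822e-04,  9.91505452e-01,  1.30062206e-01, -1.82145323e-04]), 'contact_force': array([-0.22595756,  0.36394669, -0.90835372]), 'wrist_torque': array([0.0052944 , 0.01612905, 0.00437004]), 'grasp_force': 0.0, 'width': 1.0011205597309045}
top 392.1012712260442 392.1012712260442 260.269327792668 190.04428879769745 [0.04593531 0.         0.         0.         0.        ] [[-0.006178   -0.99978697 -0.01969367]
 [-0.98681603  0.00928063 -0.16157967]
 [ 0.16172802  0.01843579 -0.98666315]] [-0.04671825  0.47117074  0.98832589]
side 360.69064902621835 360.69064902621835 250.43896431584054 195.82089738535046 [-0.00620957  0.          0.          0.          0.        ] [[ 0.98090636 -0.19444608 -0.00366402]
 [-0.1089757  -0.53394124 -0.83846947]
 [ 0.16108073  0.82285933 -0.54493626]] [-0.48519133  0.03051225  1.19206337]
```

View pics/top0.png

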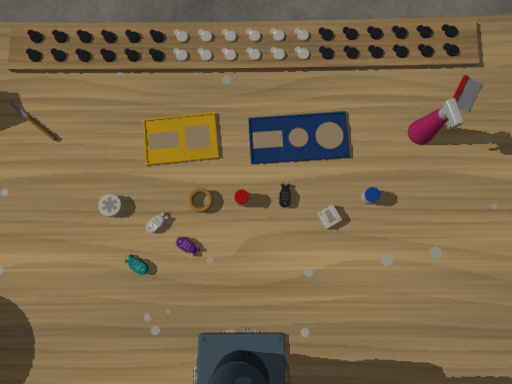

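View pics/side0.png

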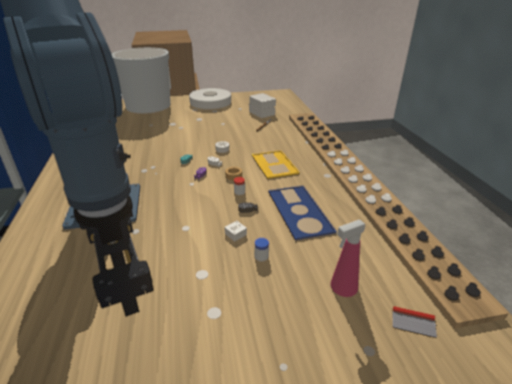

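```bash
cat > v.py <<'E'
from bench import *
import cv2, numpy as np
from scipy.optimize import minimize
def proj(i,P):
    K=np.array([[i["fx"],0,i["cx"]],[0,i["fy"],i["cy"]],[0,0,1.]])
    return cv2.projectPoints(np.asarray(P,float),cv2.Rodrigues(np.array(i["R"]))[0],np.array(i["t"],float),K,np.array(i["dist_coeffs"],float))[0][:,0]
def back(i,uv,z):
    K=np.array([[i["fx"],0,i["cx"]],[0,i["fy"],i["cy"]],[0,0,1.]])
    p=cv2.undistortPoints(np.array([[uv]],float),K,np.array(i["dist_coeffs"],float))[0,0]
    R=np.array(i["R"]);d=R.T@np.r_[p,1];c=-R.T@np.array(i["t"])
    return (c+d*(z-c[2])/d[2])[:2]
a=np.linspace(0,2*np.pi,40,endpoint=False)
circ=lambda r:np.c_[r*np.cos(a),r*np.sin(a)]
box=lambda x,y:np.array([[x,y],[-x,y],[-x,-y],[x,-y]])
fish=np.array([[15,15],[24,11],[30,0],[24,-11],[15,-15],[-11,-15],[-24,-7],[-36,-9],[-36,9],[-24,7],[-11,15]])/1e3
M={"round_mould":(circ(.03),.026),"square_mould":(box(.024,.024),.026),"white_fish":(fish,.02),"charcoal_fish":(fish,.02),"red_jar":(circ(.02),.05),"blue_jar":(circ(.02),.05),"tape_roll":(circ(.032),.025),"spray_bottle":(circ(.034),.1),"blue_tray":(box(.065,.135),.009),"yellow_tray":(box(.065,.1),.009)}
def fit(i,m,name,z0=0.):
    o,h=M[name];S=8;m8=None
    ys,xs=np.nonzero(m);c=np.array([xs.mean(),ys.mean()])
    x0,y0,x1,y1=xs.min()-12,ys.min()-12,xs.max()+13,ys.max()+13
    big=cv2.resize(np.pad(m,20)[y0+20:y1+20,x0+20:x1+20].astype(np.float32),None,fx=S,fy=S)>.5
    def cost(p):
        cs,sn=np.cos(p[2]),np.sin(p[2]);q=o@np.array([[cs,sn],[-sn,cs]])+p[:2]
        im=np.zeros(big.shape,np.uint8)
        pr=[proj(i,np.c_[q,np.full(len(q),z)]) for z in(z0,z0+h)]
        f=lambda u:np.round((u-[x0,y0]+.5)*S).astype(np.int32)
        for k in range(len(o)):
            j=(k+1)%len(o);cv2.fillConvexPoly(im,cv2.convexHull(f(np.array([pr[0][k],pr[0][j],pr[1][k],pr[1][j]]))),1)
        for u in pr: cv2.fillPoly(im,[f(u)],1)
        b=im>0
        return 1-(b&big).sum()/(b|big).sum()
    s=back(i,c,z0+h/2);best=None
    for t in ([0] if len(o)==40 else np.arange(0,2*np.pi,np.pi/8) if len(o)>4 else np.arange(-1,2)*np.pi/6):
        r=minimize(cost,[*s,t],method="Nelder-Mead",options=dict(initial_simplex=np.array([[*s,t],[s[0]+.006,s[1],t],[s[0],s[1]+.006,t],[*s,t+.15]]),maxiter=120,xatol=1e-4,fatol=1e-4))
        if best is None or r.fun<best.fun:best=r
    return best.x,1-best.fun
E
python3 - <<'E'
from v import *
i=get_image("top")
for n in M:
    for d in trace("top",n)[:5]:
        m=d["pixels"].astype(bool)
        if d["confidence"]<.2 or m.sum()<20: continue
        p,q=fit(i,m,n) 
        print(n,round(d["confidence"],2),d["bbox"],i["pixels"][m].mean(0).round(),p.round(4),"deg",np.degrees(p[2]).round(1),"iou",round(q,2))
im=cv2.resize(i["pixels"][100:290,90:400],None,fx=2.5,fy=2.5,interpolation=cv2.INTER_CUBIC);cv2.imwrite("pics/crop1.png",im)
E
```

```text
round_mould 0.69 [98.3, 191.5, 27.1, 24.3] [116. 126. 130.] [0.4379 0.348  0.0651] deg 3.7 iou 0.94
square_mould 0.66 [408.6, 97.6, 54.6, 47.3] [ 87.  70. 124.] [ 0.6396 -0.4946  0.0855] deg 4.9 iou 0.33
square_mould 0.61 [318.8, 206.5, 22.9, 22.5] [130. 141. 145.] [ 0.4017 -0.23   -1.0225] deg -58.6 iou 0.89
white_fish 0.7 [180.3, 237.1, 22.6, 20.9] [91. 50. 82.] [0.3302 0.1469 0.927 ] deg 53.1 iou 0.9
white_fish 0.65 [127.2, 257.3, 23.0, 17.6] [90. 96. 36.] [0.2824 0.273  4.0481] deg 231.9 iou 0.85
white_fish 0.53 [146.1, 211.5, 18.2, 23.2] [127. 138. 142.] [0.3889 0.2294 2.3445] deg 134.3 iou 0.88
red_jar 0.69 [235.6, 192.2, 11.8, 13.4] [ 27.  32. 122.] [ 0.4519 -0.0025  0.1112] deg 6.4 iou 0.89
blue_jar 0.61 [360.3, 187.0, 19.0, 15.6] [112.  71.  47.] [ 0.4547 -0.3369  0.151 ] deg 8.6 iou 0.88
tape_roll 0.81 [187.5, 189.6, 25.8, 23.2] [ 45.  82. 110.] [0.4494 0.1099 0.091 ] deg 5.2 iou 0.63
spray_bottle 0.94 [409.9, 98.4, 54.4, 46.8] [ 87.  70. 124.] [ 0.6476 -0.515   0.0902] deg 5.2 iou 0.63
blue_tray 0.78 [247.8, 111.2, 101.9, 52.3] [81. 66. 57.] [ 0.6234 -0.1549  0.0585] deg 3.3 iou 0.98
yellow_tray 0.8 [142.1, 109.7, 80.0, 56.5] [ 42. 119. 149.] [0.6244 0.1708 0.0898] deg 5.1 iou 0.98
```

View pics/crop1.png

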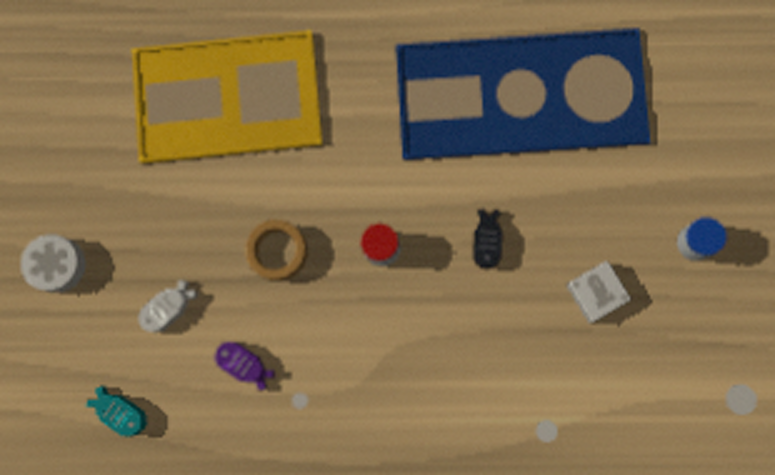

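Run:
```python
from v import *
M["lid"]=(circ(.0195),.012)
i=get_image("top");px=i["pixels"].astype(int)
r=px[:,:,2]-px[:,:,1]>50;b=px[:,:,0]-px[:,:,2]>40;k=px.max(2)<52
for nm,m,box_,mod,z in(("red",r,(228,185,256,212),"lid",.038),("blue",b,(358,182,386,208),"lid",.038),("char",k,(275,180,293,211),"charcoal_fish",0)):
    mm=np.zeros_like(m);x0,y0,x1,y1=box_;mm[y0:y1,x0:x1]=m[y0:y1,x0:x1]
    p,q=fit(i,mm,mod,z);print(nm,mm.sum(),p.round(4),np.degrees(p[2]).round(1),round(q,2))
j=get_image("side")
for n in ("round_mould","square_mould","white_fish","charcoal_fish","red_jar","blue_tray","yellow_tray","tape_roll"):
    for d in trace("side",n)[:5]:
        m=d["pixels"].astype(bool)
        if d["confidence"]<.2 or m.sum()<20: continue
        p,q=fit(j,m,n);print(n,round(d["confidence"],2),d["bbox"],p.round(4),np.degrees(p[2]).round(1),round(q,2))
```

```text
red 177 [ 0.4539 -0.0009  0.0865] 5.0 0.93
blue 181 [ 0.4564 -0.3378  0.0607] 3.5 0.88
char 206 [ 0.4576 -0.1154  3.1088] 178.1 0.84
round_mould 0.64 [222.9, 218.4, 25.3, 24.0] [ 0.4027 -0.2341  0.1394] 8.0 0.85
round_mould 0.63 [215.5, 140.3, 14.6, 11.3] [0.4368 0.349  0.0034] 0.2 0.82
round_mould 0.35 [253.7, 239.0, 14.2, 18.9] [ 0.4621 -0.3286  0.0777] 4.5 0.7
square_mould 0.51 [224.8, 220.3, 23.0, 20.5] [ 0.4039 -0.2323  0.4543] 26.0 0.92
white_fish 0.61 [197.2, 162.3, 11.8, 18.0] [0.3319 0.1413 0.9971] 57.1 0.89
white_fish 0.56 [207.9, 154.9, 13.5, 11.3] [0.39   0.2262 2.1903] 125.5 0.9
white_fish 0.39 [181.4, 157.9, 9.8, 4.4] [0.2821 0.2753 1.2193] 69.9 0.69
charcoal_fish 0.75 [235.5, 202.9, 23.7, 13.8] [ 0.4576 -0.1189  3.0077] 172.3 0.88
red_jar 0.76 [235.2, 176.1, 10.8, 22.3] [ 0.452  -0.0058  0.0085] 0.5 0.92
blue_tray 0.74 [269.0, 184.3, 66.1, 56.1] [ 0.6223 -0.1579  0.054 ] 3.1 0.98
blue_tray 0.65 [236.0, 202.6, 22.3, 12.2] [ 0.4564 -0.0641 -1.6715] -95.8 0.18
yellow_tray 0.61 [252.0, 150.8, 48.8, 32.5] [0.6244 0.1659 0.0906] 5.2 0.96
tape_roll 0.48 [226.2, 168.7, 15.3, 10.0] [ 0.45    0.112  -0.0069] -0.4 0.81
```

```bash
cat > go.py <<'E'
import sys,numpy as np
from bench import observe
from scipy.spatial.transform import Rotation as Ro
s=observe();p=np.array(s["eef_pos"]);q=np.array(s["ee_rot"]);R=Ro.from_quat(q,scalar_first=True)
x,y,z,psi=map(float,sys.argv[1:5]);c,sn=np.cos(np.radians(psi)),np.sin(np.radians(psi))
T=Ro.from_matrix(np.array([[c,sn,0],[sn,-c,0],[0,0,-1]]))
print("t",s["time_s"],"pos",p.round(4),"psi",np.degrees(np.arctan2(*R.as_matrix()[[1,0],0])).round(1),"w",round(s["width"],3),"g",round(s["grasp_force"],1))
print("shift(50mm)",(R.inv().apply([x,y,z]-p)/.05).round(2),"turn",np.degrees((R.inv()*T).as_rotvec()).round(1))
E
python3 go.py .403 -.231 .15 119
```

```text
t 1.15 pos [ 0.1676 -0.628   0.2637] psi 14.9 w 0.999 g 0.0
shift(50mm) [ 6.6  -6.46  2.27] turn [  -0.     0.  -104.1]
```

```bash
python3 -m handwheel '[{"dx":0.47,"dy":-0.46,"dz":0.16},{"dx":0.47,"dy":-0.46,"dz":0.16},{"dx":0.47,"dy":-0.46,"dz":0.16},{"dx":0.47,"dy":-0.46,"dz":0.16},{"dx":0.47,"dy":-0.46,"dz":0.16},{"dx":0.47,"dy":-0.46,"dz":0.16},{"dx":0.47,"dy":-0.46,"dz":0.16},{"dx":0.47,"dy":-0.46,"dz":0.16},{"dx":0.47,"dy":-0.46,"dz":0.16},{"dx":0.47,"dy":-0.46,"dz":0.16},{"dx":0.47,"dy":-0.46,"dz":0.16},{"dx":0.47,"dy":-0.46,"dz":0.16},{"dx":0.47,"dy":-0.46,"dz":0.16},{"dx":0.47,"dy":-0.46,"dz":0.16}]' 1 20
python3 -m handwheel '[{"wz":-8.5},{"wz":-8.5},{"wz":-8.5},{"wz":-8.5},{"wz":-8.5},{"wz":-8.5},{"wz":-8.5},{"wz":-8.5},{"wz":-8.5},{"wz":-8.5},{"wz":-8.5},{"wz":-8.5},{"wz":-2},{}]'
python3 go.py .403 -.231 .030 119
```

```text
t 1.15 pos [ 0.1676 -0.628   0.2637] psi 14.9 w 0.999 g 0.0
shift(50mm) [ 6.6  -6.46  4.67] turn [  -0.     0.  -104.1]invalid input at $[0]: expected keys dx, dy, dz, wx, wy, wz
invalid input at $[0]: expected keys dx, dy, dz, wx, wy, wz
```

```bash
python3 -m handwheel '[{"dx":0.73,"dy":-0.72,"dz":0.25,"wx":0,"wy":0,"wz":0},{"dx":0.73,"dy":-0.72,"dz":0.25,"wx":0,"wy":0,"wz":0},{"dx":0.73,"dy":-0.72,"dz":0.25,"wx":0,"wy":0,"wz":0},{"dx":0.73,"dy":-0.72,"dz":0.25,"wx":0,"wy":0,"wz":0},{"dx":0.73,"dy":-0.72,"dz":0.25,"wx":0,"wy":0,"wz":0},{"dx":0.73,"dy":-0.72,"dz":0.25,"wx":0,"wy":0,"wz":0},{"dx":0.73,"dy":-0.72,"dz":0.25,"wx":0,"wy":0,"wz":0},{"dx":0.73,"dy":-0.72,"dz":0.25,"wx":0,"wy":0,"wz":0},{"dx":0.73,"dy":-0.72,"dz":0.25,"wx":0,"wy":0,"wz":0}]' 1 20
python3 -m handwheel '[{"dx":0,"dy":0,"dz":0,"wx":0,"wy":0,"wz":-8.5},{"dx":0,"dy":0,"dz":0,"wx":0,"wy":0,"wz":-8.5},{"dx":0,"dy":0,"dz":0,"wx":0,"wy":0,"wz":-8.5},{"dx":0,"dy":0,"dz":0,"wx":0,"wy":0,"wz":-8.5},{"dx":0,"dy":0,"dz":0,"wx":0,"wy":0,"wz":-8.5},{"dx":0,"dy":0,"dz":0,"wx":0,"wy":0,"wz":-8.5},{"dx":0,"dy":0,"dz":0,"wx":0,"wy":0,"wz":-8.5},{"dx":0,"dy":0,"dz":0,"wx":0,"wy":0,"wz":-8.5},{"dx":0,"dy":0,"dz":0,"wx":0,"wy":0,"wz":-8.5},{"dx":0,"dy":0,"dz":0,"wx":0,"wy":0,"wz":-8.5},{"dx":0,"dy":0,"dz":0,"wx":0,"wy":0,"wz":-8.5},{"dx":0,"dy":0,"dz":0,"wx":0,"wy":0,"wz":-8.5},{"dx":0,"dy":0,"dz":0,"wx":0,"wy":0,"wz":-2}]'
python3 go.py .403 -.231 .030 119
```

```text
time_s: 2.05
eef_pos: [0.3901, -0.2496, 0.1571]
ee_rot: [0.0, 0.992, 0.13, 0.0]
contact_force: [1.4, 0.0, 0.6]
width: 0.999
grasp_force: 0.0
time_s: 3.35
eef_pos: [0.3892, -0.2513, 0.1572]
ee_rot: [0.0, 0.507, 0.862, 0.0]
contact_force: [1.0, 1.4, -1.1]
width: 0.999
grasp_force: 0.0
t 3.35 pos [ 0.3892 -0.2513  0.1572] psi 119.1 w 0.999 g 0.0
shift(50mm) [0.22 0.44 2.54] turn [0.  0.  0.1]
```

```bash
python3 -m handwheel '[{"dx":0.22,"dy":0.44,"dz":0.24,"wx":0,"wy":0,"wz":0},{"dx":0,"dy":0,"dz":0.5,"wx":0,"wy":0,"wz":0},{"dx":0,"dy":0,"dz":0.6,"wx":0,"wy":0,"wz":0},{"dx":0,"dy":0,"dz":0.6,"wx":0,"wy":0,"wz":0},{"dx":0,"dy":0,"dz":0.4,"wx":0,"wy":0,"wz":0},{"dx":0,"dy":0,"dz":0.2,"wx":0,"wy":0,"wz":0},{"dx":0,"dy":0,"dz":0,"wx":0,"wy":0,"wz":0}]'
python3 go.py .403 -.231 .030 119
```

```text
time_s: 4.05
eef_pos: [0.4027, -0.2306, 0.0294]
ee_rot: [-0.001, 0.508, 0.861, -0.0]
contact_force: [-0.1, 0.6, 0.2]
width: 0.997
grasp_force: 0.0
t 4.05 pos [ 0.4027 -0.2306  0.0294] psi 118.9 w 0.997 g 0.0
shift(50mm) [-0.01  0.   -0.01] turn [-0.1 -0.1 -0.1]
```

Close on it.

```bash
python3 -m handwheel '[{"dx":0,"dy":0,"dz":0,"wx":0,"wy":0,"wz":0},{"dx":0,"dy":0,"dz":0,"wx":0,"wy":0,"wz":0},{"dx":0,"dy":0,"dz":0,"wx":0,"wy":0,"wz":0},{"dx":0,"dy":0,"dz":0,"wx":0,"wy":0,"wz":0},{"dx":0,"dy":0,"dz":0,"wx":0,"wy":0,"wz":0},{"dx":0,"dy":0,"dz":0,"wx":0,"wy":0,"wz":0},{"dx":0,"dy":0,"dz":0,"wx":0,"wy":0,"wz":0},{"dx":0,"dy":0,"dz":0,"wx":0,"wy":0,"wz":0},{"dx":0,"dy":0,"dz":0,"wx":0,"wy":0,"wz":0},{"dx":0,"dy":0,"dz":0,"wx":0,"wy":0,"wz":0}]' -1 20
python3 go.py .6286 .1212 .130 95.1
```

```text
time_s: 5.05
eef_pos: [0.4031, -0.2311, 0.0304]
ee_rot: [0.0, 0.508, 0.861, -0.0]
contact_force: [-1.5, -0.5, 5.8]
width: 0.544
grasp_force: 20.0
t 5.05 pos [ 0.4031 -0.2311  0.0304] psi 118.9 w 0.544 g 20.0
shift(50mm) [ 3.98  7.36 -2.  ] turn [-0.   0.  23.8]
```

```bash
python3 -m handwheel '[{"dx":0,"dy":0,"dz":-0.3,"wx":0,"wy":0,"wz":0},{"dx":0,"dy":0,"dz":-0.5,"wx":0,"wy":0,"wz":0},{"dx":0,"dy":0,"dz":-0.6,"wx":0,"wy":0,"wz":0},{"dx":0.2,"dy":0.36,"dz":-0.6,"wx":0,"wy":0,"wz":0},{"dx":0.32,"dy":0.6,"dz":0,"wx":0,"wy":0,"wz":0},{"dx":0.32,"dy":0.6,"dz":0,"wx":0,"wy":0,"wz":0},{"dx":0.32,"dy":0.6,"dz":0,"wx":0,"wy":0,"wz":0},{"dx":0.32,"dy":0.6,"dz":0,"wx":0,"wy":0,"wz":0},{"dx":0.32,"dy":0.6,"dz":0,"wx":0,"wy":0,"wz":0},{"dx":0.32,"dy":0.6,"dz":0,"wx":0,"wy":0,"wz":0},{"dx":0.32,"dy":0.6,"dz":0,"wx":0,"wy":0,"wz":0},{"dx":0.32,"dy":0.6,"dz":0,"wx":0,"wy":0,"wz":0},{"dx":0.32,"dy":0.6,"dz":0,"wx":0,"wy":0,"wz":0},{"dx":0.32,"dy":0.6,"dz":0,"wx":0,"wy":0,"wz":0},{"dx":0.32,"dy":0.6,"dz":0,"wx":0,"wy":0,"wz":0},{"dx":0.2,"dy":0.4,"dz":0,"wx":0,"wy":0,"wz":0},{"dx":0,"dy":0,"dz":0,"wx":0,"wy":0,"wz":8},{"dx":0,"dy":0,"dz":0,"wx":0,"wy":0,"wz":8},{"dx":0,"dy":0,"dz":0,"wx":0,"wy":0,"wz":8}]'
python3 go.py .6286 .1212 .037 95.1
```

```text
time_s: 6.95
eef_pos: [0.6298, 0.1189, 0.1294]
ee_rot: [-0.0, 0.678, 0.735, -0.0]
contact_force: [-0.4, -0.8, -1.3]
width: 0.543
grasp_force: 20.0
t 6.95 pos [0.6298 0.1189 0.1294] psi 94.6 w 0.543 g 20.0
shift(50mm) [ 0.05 -0.02  1.85] turn [-0.1 -0.  -0.5]
```

```bash
python3 -m handwheel '[{"dx":0.05,"dy":-0.02,"dz":0.3,"wx":0,"wy":0,"wz":-0.5},{"dx":0,"dy":0,"dz":0.5,"wx":0,"wy":0,"wz":0},{"dx":0,"dy":0,"dz":0.5,"wx":0,"wy":0,"wz":0},{"dx":0,"dy":0,"dz":0.3,"wx":0,"wy":0,"wz":0},{"dx":0,"dy":0,"dz":0.15,"wx":0,"wy":0,"wz":0},{"dx":0,"dy":0,"dz":0.08,"wx":0,"wy":0,"wz":0},{"dx":0,"dy":0,"dz":0.03,"wx":0,"wy":0,"wz":0},{"dx":0,"dy":0,"dz":0,"wx":0,"wy":0,"wz":0}]'
python3 go.py .6286 .1212 .036 95.1
```

```text
time_s: 7.75
eef_pos: [0.6296, 0.1213, 0.0377]
ee_rot: [0.0, 0.673, 0.74, 0.0]
contact_force: [-0.1, -0.8, -0.8]
width: 0.541
grasp_force: 20.0
t 7.75 pos [0.6296 0.1213 0.0377] psi 95.5 w 0.541 g 20.0
shift(50mm) [-0.   -0.02  0.03] turn [ 0.1 -0.   0.4]
```

```bash
python3 -m handwheel '[{"dx":0,"dy":-0.02,"dz":0.03,"wx":0,"wy":0,"wz":0},{"dx":0,"dy":0,"dz":0,"wx":0,"wy":0,"wz":0}]'
python3 -m handwheel '[{"dx":0,"dy":0,"dz":0,"wx":0,"wy":0,"wz":0},{"dx":0,"dy":0,"dz":0,"wx":0,"wy":0,"wz":0},{"dx":0,"dy":0,"dz":0,"wx":0,"wy":0,"wz":0},{"dx":0,"dy":0,"dz":0,"wx":0,"wy":0,"wz":0},{"dx":0,"dy":0,"dz":-0.2,"wx":0,"wy":0,"wz":0},{"dx":0,"dy":0,"dz":-0.4,"wx":0,"wy":0,"wz":0},{"dx":0,"dy":0,"dz":-0.7,"wx":0,"wy":0,"wz":0},{"dx":0,"dy":0,"dz":-0.7,"wx":0,"wy":0,"wz":0}]' 0.4
python3 go.py .4576 -.117 .1 175
```

```text
time_s: 7.95
eef_pos: [0.6288, 0.1212, 0.0365]
ee_rot: [0.001, 0.673, 0.74, 0.001]
contact_force: [1.3, -0.4, 2.2]
width: 0.543
grasp_force: 20.0
time_s: 8.75
eef_pos: [0.6277, 0.1211, 0.137]
ee_rot: [-0.0, 0.673, 0.74, -0.0]
contact_force: [0.9, 0.2, -0.1]
width: 0.703
grasp_force: 0.0
t 8.75 pos [0.6277 0.1211 0.137 ] psi 95.5 w 0.703 g 0.0
shift(50mm) [-4.42 -3.84  0.74] turn [ -0.   -0.  -79.5]
```

```bash
python3 -m handwheel '[{"dx":-0.55,"dy":-0.48,"dz":0,"wx":0,"wy":0,"wz":0},{"dx":-0.55,"dy":-0.48,"dz":0,"wx":0,"wy":0,"wz":0},{"dx":-0.55,"dy":-0.48,"dz":0,"wx":0,"wy":0,"wz":0},{"dx":-0.55,"dy":-0.48,"dz":0,"wx":0,"wy":0,"wz":0},{"dx":-0.55,"dy":-0.48,"dz":0,"wx":0,"wy":0,"wz":0},{"dx":-0.55,"dy":-0.48,"dz":0,"wx":0,"wy":0,"wz":0},{"dx":-0.55,"dy":-0.48,"dz":0,"wx":0,"wy":0,"wz":0},{"dx":-0.57,"dy":-0.48,"dz":0,"wx":0,"wy":0,"wz":0},{"dx":0,"dy":0,"dz":0,"wx":0,"wy":0,"wz":-8.5},{"dx":0,"dy":0,"dz":0,"wx":0,"wy":0,"wz":-8.5},{"dx":0,"dy":0,"dz":0,"wx":0,"wy":0,"wz":-8.5},{"dx":0,"dy":0,"dz":0.1,"wx":0,"wy":0,"wz":-8.5},{"dx":0,"dy":0,"dz":0.1,"wx":0,"wy":0,"wz":-8.5},{"dx":0,"dy":0,"dz":0.1,"wx":0,"wy":0,"wz":-8.5},{"dx":0,"dy":0,"dz":0.1,"wx":0,"wy":0,"wz":-8.5},{"dx":0,"dy":0,"dz":0.1,"wx":0,"wy":0,"wz":-8.5},{"dx":0,"dy":0,"dz":0.1,"wx":0,"wy":0,"wz":-8.5},{"dx":0,"dy":0,"dz":0.1,"wx":0,"wy":0,"wz":-3}]' 0.4
python3 go.py .4576 -.117 .0285 175
```

```text
time_s: 10.55
eef_pos: [0.4581, -0.1175, 0.101]
ee_rot: [0.0, 0.042, 0.999, -0.0]
contact_force: [-0.2, -0.9, 0.2]
width: 0.698
grasp_force: 0.0
t 10.55 pos [ 0.4581 -0.1175  0.101 ] psi 175.2 w 0.698 g 0.0
shift(50mm) [0.01 0.01 1.45] turn [-0.   0.   0.2]
```

```bash
python3 -m handwheel '[{"dx":0.02,"dy":0,"dz":0.3,"wx":0,"wy":0,"wz":0},{"dx":0,"dy":0,"dz":0.5,"wx":0,"wy":0,"wz":0},{"dx":0,"dy":0,"dz":0.4,"wx":0,"wy":0,"wz":0},{"dx":0,"dy":0,"dz":0.2,"wx":0,"wy":0,"wz":0},{"dx":0,"dy":0,"dz":0.05,"wx":0,"wy":0,"wz":0},{"dx":0,"dy":0,"dz":0,"wx":0,"wy":0,"wz":0}]'
python3 -m handwheel '[{"dx":0,"dy":0,"dz":0,"wx":0,"wy":0,"wz":0},{"dx":0,"dy":0,"dz":0,"wx":0,"wy":0,"wz":0},{"dx":0,"dy":0,"dz":0,"wx":0,"wy":0,"wz":0},{"dx":0,"dy":0,"dz":0,"wx":0,"wy":0,"wz":0},{"dx":0,"dy":0,"dz":0,"wx":0,"wy":0,"wz":0},{"dx":0,"dy":0,"dz":0,"wx":0,"wy":0,"wz":0},{"dx":0,"dy":0,"dz":0,"wx":0,"wy":0,"wz":0},{"dx":0,"dy":0,"dz":0,"wx":0,"wy":0,"wz":0},{"dx":0,"dy":0,"dz":0,"wx":0,"wy":0,"wz":0}]' -1 15
python3 go.py .6202 .2148 .130 95.1
```

```text
time_s: 11.15
eef_pos: [0.4573, -0.1171, 0.0286]
ee_rot: [0.0, 0.044, 0.999, -0.0]
contact_force: [1.0, -0.2, -0.6]
width: 0.698
grasp_force: 0.0
time_s: 12.05
eef_pos: [0.457, -0.1171, 0.0284]
ee_rot: [0.0, 0.044, 0.999, -0.0]
contact_force: [-0.5, 0.2, 5.4]
width: 0.335
grasp_force: 14.9
t 12.05 pos [ 0.457  -0.1171  0.0284] psi 174.9 w 0.335 g 14.9
shift(50mm) [-2.67  6.9  -2.03] turn [-0.   0.  79.8]
```

```bash
python3 -m handwheel '[{"dx":0,"dy":0,"dz":-0.3,"wx":0,"wy":0,"wz":0},{"dx":0,"dy":0,"dz":-0.5,"wx":0,"wy":0,"wz":0},{"dx":0,"dy":0,"dz":-0.6,"wx":0,"wy":0,"wz":0},{"dx":-0.12,"dy":0.3,"dz":-0.6,"wx":0,"wy":0,"wz":0},{"dx":-0.23,"dy":0.6,"dz":0,"wx":0,"wy":0,"wz":0},{"dx":-0.23,"dy":0.6,"dz":0,"wx":0,"wy":0,"wz":0},{"dx":-0.23,"dy":0.6,"dz":0,"wx":0,"wy":0,"wz":0},{"dx":-0.23,"dy":0.6,"dz":0,"wx":0,"wy":0,"wz":0},{"dx":-0.23,"dy":0.6,"dz":0,"wx":0,"wy":0,"wz":0},{"dx":-0.23,"dy":0.6,"dz":0,"wx":0,"wy":0,"wz":0},{"dx":-0.23,"dy":0.6,"dz":0,"wx":0,"wy":0,"wz":0},{"dx":-0.23,"dy":0.6,"dz":0,"wx":0,"wy":0,"wz":0},{"dx":-0.23,"dy":0.6,"dz":0,"wx":0,"wy":0,"wz":0},{"dx":-0.23,"dy":0.6,"dz":0,"wx":0,"wy":0,"wz":0},{"dx":-0.25,"dy":0.6,"dz":0,"wx":0,"wy":0,"wz":0}]'
python3 -m handwheel '[{"dx":0,"dy":0,"dz":0,"wx":0,"wy":0,"wz":8},{"dx":0,"dy":0,"dz":0,"wx":0,"wy":0,"wz":8},{"dx":0,"dy":0,"dz":0,"wx":0,"wy":0,"wz":8},{"dx":0,"dy":0,"dz":0,"wx":0,"wy":0,"wz":8},{"dx":0,"dy":0,"dz":0,"wx":0,"wy":0,"wz":8},{"dx":0,"dy":0,"dz":0,"wx":0,"wy":0,"wz":8},{"dx":0,"dy":0,"dz":0,"wx":0,"wy":0,"wz":8},{"dx":0,"dy":0,"dz":0,"wx":0,"wy":0,"wz":8},{"dx":0,"dy":0,"dz":0,"wx":0,"wy":0,"wz":8},{"dx":0,"dy":0,"dz":0,"wx":0,"wy":0,"wz":8},{"dx":0,"dy":0,"dz":0,"wx":0,"wy":0,"wz":0}]'
python3 go.py .6202 .2148 .035 95.1
```

```text
time_s: 13.55
eef_pos: [0.6204, 0.2158, 0.1275]
ee_rot: [-0.0, 0.044, 0.999, -0.0]
contact_force: [0.2, 0.5, -0.4]
width: 0.337
grasp_force: 14.9
time_s: 14.65
eef_pos: [0.62, 0.2149, 0.1278]
ee_rot: [0.0, 0.676, 0.737, -0.0]
contact_force: [0.8, -0.8, -0.2]
width: 0.342
grasp_force: 14.9
t 14.65 pos [0.62   0.2149 0.1278] psi 94.9 w 0.342 g 14.9
shift(50mm) [-0.    0.01  1.86] turn [-0.   0.  -0.2]
```

```bash
python3 -m handwheel '[{"dx":0,"dy":0.01,"dz":0.3,"wx":0,"wy":0,"wz":0},{"dx":0,"dy":0,"dz":0.5,"wx":0,"wy":0,"wz":0},{"dx":0,"dy":0,"dz":0.5,"wx":0,"wy":0,"wz":0},{"dx":0,"dy":0,"dz":0.3,"wx":0,"wy":0,"wz":0},{"dx":0,"dy":0,"dz":0.15,"wx":0,"wy":0,"wz":0},{"dx":0,"dy":0,"dz":0.08,"wx":0,"wy":0,"wz":0},{"dx":0,"dy":0,"dz":0.03,"wx":0,"wy":0,"wz":0},{"dx":0,"dy":0,"dz":0,"wx":0,"wy":0,"wz":0},{"dx":0,"dy":0,"dz":0,"wx":0,"wy":0,"wz":0}]'
python3 go.py .6202 .2148 .0345 95.1
```

```text
time_s: 15.55
eef_pos: [0.6213, 0.2151, 0.036]
ee_rot: [0.0, 0.676, 0.737, 0.001]
contact_force: [0.1, 0.1, -0.5]
width: 0.341
grasp_force: 14.9
t 15.55 pos [0.6213 0.2151 0.036 ] psi 94.9 w 0.341 g 14.9
shift(50mm) [-0.   -0.02  0.03] turn [ 0.1 -0.  -0.2]
```

```bash
python3 -m handwheel '[{"dx":0,"dy":-0.01,"dz":0.03,"wx":0,"wy":0,"wz":0},{"dx":0,"dy":0,"dz":0,"wx":0,"wy":0,"wz":0}]'
python3 -m handwheel '[{"dx":0,"dy":0,"dz":0,"wx":0,"wy":0,"wz":0},{"dx":0,"dy":0,"dz":0,"wx":0,"wy":0,"wz":0},{"dx":0,"dy":0,"dz":0,"wx":0,"wy":0,"wz":0},{"dx":0,"dy":0,"dz":0,"wx":0,"wy":0,"wz":0},{"dx":0,"dy":0,"dz":-0.2,"wx":0,"wy":0,"wz":0},{"dx":0,"dy":0,"dz":-0.4,"wx":0,"wy":0,"wz":0},{"dx":0,"dy":0,"dz":-0.7,"wx":0,"wy":0,"wz":0},{"dx":0,"dy":0,"dz":-0.7,"wx":0,"wy":0,"wz":0}]' 0.14
python3 go.py .437 .3485 .1 94.9
```

```text
time_s: 15.75
eef_pos: [0.621, 0.2151, 0.0344]
ee_rot: [0.0, 0.676, 0.737, 0.001]
contact_force: [0.3, -0.2, 3.7]
width: 0.337
grasp_force: 14.9
time_s: 16.55
eef_pos: [0.6203, 0.215, 0.1362]
ee_rot: [0.0, 0.676, 0.737, 0.0]
contact_force: [0.5, 0.0, -0.6]
width: 0.571
grasp_force: 0.0
t 16.55 pos [0.6203 0.215  0.1362] psi 95.0 w 0.571 g 0.0
shift(50mm) [ 2.98 -3.42  0.72] turn [ 0.  -0.   0.1]
```

```bash
python3 -m handwheel '[{"dx":0.42,"dy":-0.49,"dz":0.1,"wx":0,"wy":0,"wz":0},{"dx":0.42,"dy":-0.49,"dz":0.1,"wx":0,"wy":0,"wz":0},{"dx":0.42,"dy":-0.49,"dz":0.1,"wx":0,"wy":0,"wz":0},{"dx":0.42,"dy":-0.49,"dz":0.1,"wx":0,"wy":0,"wz":0},{"dx":0.42,"dy":-0.49,"dz":0.1,"wx":0,"wy":0,"wz":0},{"dx":0.42,"dy":-0.49,"dz":0.1,"wx":0,"wy":0,"wz":0},{"dx":0.46,"dy":-0.48,"dz":0.1,"wx":0,"wy":0,"wz":0},{"dx":0,"dy":0,"dz":0,"wx":0,"wy":0,"wz":0}]' 1
python3 go.py .437 .3485 .030 94.9
python3 - <<'E'
from v import *
i=get_image("top");cv2.imwrite("pics/mid.png",cv2.resize(i["pixels"][90:260,80:370],None,fx=2.7,fy=2.7,interpolation=cv2.INTER_CUBIC))
E
```

```text
time_s: 17.35
eef_pos: [0.4327, 0.3528, 0.1001]
ee_rot: [-0.001, 0.673, 0.74, 0.001]
contact_force: [-0.5, 1.0, -0.3]
width: 0.999
grasp_force: 0.0
t 17.35 pos [0.4327 0.3528 0.1001] psi 95.4 w 0.999 g 0.0
shift(50mm) [-0.1   0.08  1.4 ] turn [-0.1 -0.2  0.5]
```

View pics/mid.png

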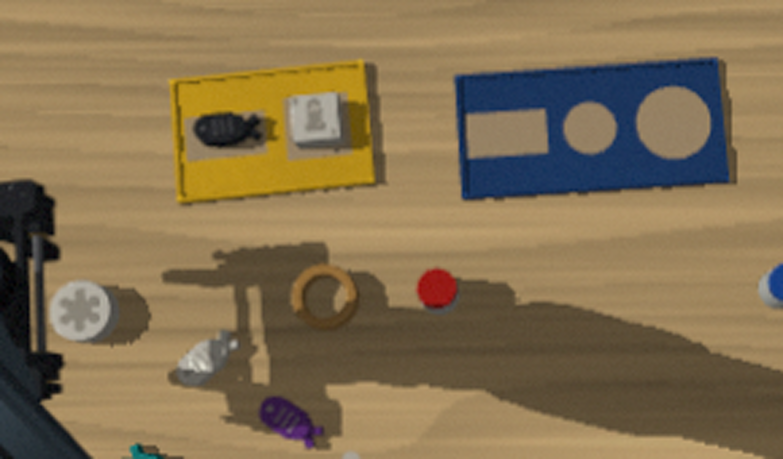

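```bash
python3 -m handwheel '[{"dx":-0.1,"dy":0.08,"dz":0.2,"wx":0,"wy":0,"wz":0},{"dx":0,"dy":0,"dz":0.4,"wx":0,"wy":0,"wz":0},{"dx":0,"dy":0,"dz":0.4,"wx":0,"wy":0,"wz":0},{"dx":0,"dy":0,"dz":0.3,"wx":0,"wy":0,"wz":0},{"dx":0,"dy":0,"dz":0.1,"wx":0,"wy":0,"wz":0},{"dx":0,"dy":0,"dz":0,"wx":0,"wy":0,"wz":0}]'
python3 -m handwheel '[{"dx":0,"dy":0,"dz":0,"wx":0,"wy":0,"wz":0},{"dx":0,"dy":0,"dz":0,"wx":0,"wy":0,"wz":0},{"dx":0,"dy":0,"dz":0,"wx":0,"wy":0,"wz":0},{"dx":0,"dy":0,"dz":0,"wx":0,"wy":0,"wz":0},{"dx":0,"dy":0,"dz":0,"wx":0,"wy":0,"wz":0},{"dx":0,"dy":0,"dz":0,"wx":0,"wy":0,"wz":0},{"dx":0,"dy":0,"dz":0,"wx":0,"wy":0,"wz":0},{"dx":0,"dy":0,"dz":0,"wx":0,"wy":0,"wz":0},{"dx":0,"dy":0,"dz":0,"wx":0,"wy":0,"wz":0}]' -1 20
python3 go.py .6278 -.2408 .130 93
```

```text
time_s: 18.0
eef_pos: [0.4418, 0.3431, 0.028]
ee_rot: [0.0, 0.676, 0.737, -0.001]
contact_force: [-0.2, 0.3, -0.2]
width: 0.999
grasp_force: 0.0
time_s: 18.9
eef_pos: [0.4415, 0.3441, 0.0291]
ee_rot: [0.0, 0.676, 0.737, 0.0]
contact_force: [-0.8, -0.5, 5.8]
width: 0.679
grasp_force: 20.0
t 18.9 pos [0.4415 0.3441 0.0291] psi 95.0 w 0.679 g 20.0
shift(50mm) [-11.98   2.7   -2.02] turn [ 0. -0.  2.]
```

```bash
python3 -m handwheel '[{"dx":0,"dy":0,"dz":-0.3,"wx":0,"wy":0,"wz":0},{"dx":0,"dy":0,"dz":-0.5,"wx":0,"wy":0,"wz":0},{"dx":0,"dy":0,"dz":-0.6,"wx":0,"wy":0,"wz":0},{"dx":-0.3,"dy":0.1,"dz":-0.6,"wx":0,"wy":0,"wz":0},{"dx":-0.6,"dy":0.1,"dz":0,"wx":0,"wy":0,"wz":0},{"dx":-0.8,"dy":0.2,"dz":0,"wx":0,"wy":0,"wz":0},{"dx":-0.9,"dy":0.2,"dz":0,"wx":0,"wy":0,"wz":0},{"dx":-0.9,"dy":0.2,"dz":0,"wx":0,"wy":0,"wz":0},{"dx":-0.9,"dy":0.2,"dz":0,"wx":0,"wy":0,"wz":0},{"dx":-0.9,"dy":0.2,"dz":0,"wx":0,"wy":0,"wz":0},{"dx":-0.9,"dy":0.2,"dz":0,"wx":0,"wy":0,"wz":0},{"dx":-0.9,"dy":0.2,"dz":0,"wx":0,"wy":0,"wz":0},{"dx":-0.9,"dy":0.2,"dz":0,"wx":0,"wy":0,"wz":0},{"dx":-0.9,"dy":0.2,"dz":0,"wx":0,"wy":0,"wz":0},{"dx":-0.9,"dy":0.2,"dz":0,"wx":0,"wy":0,"wz":0},{"dx":-0.9,"dy":0.2,"dz":0,"wx":0,"wy":0,"wz":0},{"dx":-0.8,"dy":0.2,"dz":0,"wx":0,"wy":0,"wz":0},{"dx":-0.56,"dy":0.1,"dz":0,"wx":0,"wy":0,"wz":2},{"dx":0,"dy":0,"dz":0,"wx":0,"wy":0,"wz":0},{"dx":0,"dy":0,"dz":0,"wx":0,"wy":0,"wz":0}]'
python3 go.py .6278 -.245 .0355 93
```

```text
time_s: 20.9
eef_pos: [0.6277, -0.2454, 0.129]
ee_rot: [-0.0, 0.689, 0.725, 0.0]
contact_force: [0.3, 0.1, -1.1]
width: 0.676
grasp_force: 20.0
t 20.9 pos [ 0.6277 -0.2454  0.129 ] psi 92.9 w 0.676 g 20.0
shift(50mm) [0.01 0.   1.87] turn [ 0.  -0.  -0.1]
```

```bash
python3 -m handwheel '[{"dx":0,"dy":0,"dz":0.3,"wx":0,"wy":0,"wz":0},{"dx":0,"dy":0,"dz":0.5,"wx":0,"wy":0,"wz":0},{"dx":0,"dy":0,"dz":0.5,"wx":0,"wy":0,"wz":0},{"dx":0,"dy":0,"dz":0.3,"wx":0,"wy":0,"wz":0},{"dx":0,"dy":0,"dz":0.15,"wx":0,"wy":0,"wz":0},{"dx":0,"dy":0,"dz":0.08,"wx":0,"wy":0,"wz":0},{"dx":0,"dy":0,"dz":0.03,"wx":0,"wy":0,"wz":0},{"dx":0,"dy":0,"dz":0,"wx":0,"wy":0,"wz":0},{"dx":0,"dy":0,"dz":0,"wx":0,"wy":0,"wz":0}]'
python3 go.py .6278 -.245 .035 93
```

```text
time_s: 21.8
eef_pos: [0.6286, -0.2454, 0.0365]
ee_rot: [0.001, 0.689, 0.725, 0.0]
contact_force: [-0.3, -0.0, -0.7]
width: 0.671
grasp_force: 20.0
t 21.8 pos [ 0.6286 -0.2454  0.0365] psi 92.9 w 0.671 g 20.0
shift(50mm) [ 0.01 -0.01  0.03] turn [ 0.1  0.  -0.1]
```

```bash
python3 -m handwheel '[{"dx":0,"dy":0,"dz":0.03,"wx":0,"wy":0,"wz":0},{"dx":0,"dy":0,"dz":0,"wx":0,"wy":0,"wz":0}]'
python3 -m handwheel '[{"dx":0,"dy":0,"dz":0,"wx":0,"wy":0,"wz":0},{"dx":0,"dy":0,"dz":0,"wx":0,"wy":0,"wz":0},{"dx":0,"dy":0,"dz":0,"wx":0,"wy":0,"wz":0},{"dx":0,"dy":0,"dz":0,"wx":0,"wy":0,"wz":0},{"dx":0,"dy":0,"dz":-0.2,"wx":0,"wy":0,"wz":0},{"dx":0,"dy":0,"dz":-0.4,"wx":0,"wy":0,"wz":0},{"dx":0,"dy":0,"dz":-0.7,"wx":0,"wy":0,"wz":0},{"dx":0,"dy":0,"dz":-0.7,"wx":0,"wy":0,"wz":0},{"dx":0,"dy":0,"dz":0,"wx":0,"wy":0,"wz":0},{"dx":0,"dy":0,"dz":0,"wx":0,"wy":0,"wz":0}]' 0.64
python3 go.py .453 -.003 .13 93
```

```text
time_s: 22.0
eef_pos: [0.6286, -0.2455, 0.0351]
ee_rot: [0.001, 0.689, 0.725, 0.0]
contact_force: [-0.2, -0.9, 3.9]
width: 0.675
grasp_force: 20.0
time_s: 23.0
eef_pos: [0.6289, -0.2455, 0.1365]
ee_rot: [0.002, 0.689, 0.725, 0.001]
contact_force: [0.0, -0.0, -1.1]
width: 0.818
grasp_force: 0.0
t 23.0 pos [ 0.6289 -0.2455  0.1365] psi 92.9 w 0.818 g 0.0
shift(50mm) [ 5.03 -3.26  0.11] turn [ 0.2  0.1 -0.1]
```

```bash
python3 -m handwheel '[{"dx":0.5,"dy":-0.3,"dz":0,"wx":0,"wy":0,"wz":0},{"dx":0.7,"dy":-0.45,"dz":0,"wx":0,"wy":0,"wz":0},{"dx":0.7,"dy":-0.46,"dz":0,"wx":0,"wy":0,"wz":0},{"dx":0.7,"dy":-0.46,"dz":0,"wx":0,"wy":0,"wz":0},{"dx":0.7,"dy":-0.46,"dz":0,"wx":0,"wy":0,"wz":0},{"dx":0.7,"dy":-0.46,"dz":0,"wx":0,"wy":0,"wz":0},{"dx":0.6,"dy":-0.4,"dz":0,"wx":0,"wy":0,"wz":0},{"dx":0.43,"dy":-0.27,"dz":0,"wx":0,"wy":0,"wz":0},{"dx":0,"dy":0,"dz":0,"wx":0,"wy":0,"wz":0},{"dx":0,"dy":0,"dz":0,"wx":0,"wy":0,"wz":0}]' 0.7
python3 go.py .453 -.003 .036 93
```

```text
time_s: 24.0
eef_pos: [0.452, -0.0025, 0.1339]
ee_rot: [-0.0, 0.688, 0.725, -0.0]
contact_force: [-0.2, -0.4, 0.1]
width: 0.844
grasp_force: 0.0
t 24.0 pos [ 0.452  -0.0025  0.1339] psi 93.0 w 0.844 g 0.0
shift(50mm) [-0.01  0.02  1.96] turn [-0.  0.  0.]
```

```bash
python3 -m handwheel '[{"dx":0,"dy":0.02,"dz":0.3,"wx":0,"wy":0,"wz":0},{"dx":0,"dy":0,"dz":0.5,"wx":0,"wy":0,"wz":0},{"dx":0,"dy":0,"dz":0.5,"wx":0,"wy":0,"wz":0},{"dx":0,"dy":0,"dz":0.4,"wx":0,"wy":0,"wz":0},{"dx":0,"dy":0,"dz":0.2,"wx":0,"wy":0,"wz":0},{"dx":0,"dy":0,"dz":0.05,"wx":0,"wy":0,"wz":0},{"dx":0,"dy":0,"dz":0,"wx":0,"wy":0,"wz":0}]'
python3 -m handwheel '[{"dx":0,"dy":0,"dz":0,"wx":0,"wy":0,"wz":0},{"dx":0,"dy":0,"dz":0,"wx":0,"wy":0,"wz":0},{"dx":0,"dy":0,"dz":0,"wx":0,"wy":0,"wz":0},{"dx":0,"dy":0,"dz":0,"wx":0,"wy":0,"wz":0},{"dx":0,"dy":0,"dz":0,"wx":0,"wy":0,"wz":0},{"dx":0,"dy":0,"dz":0,"wx":0,"wy":0,"wz":0},{"dx":0,"dy":0,"dz":0,"wx":0,"wy":0,"wz":0},{"dx":0,"dy":0,"dz":0,"wx":0,"wy":0,"wz":0},{"dx":0,"dy":0,"dz":0,"wx":0,"wy":0,"wz":0}]' -1 20
python3 go.py .623 -.156 .136 93
```

```text
time_s: 24.7
eef_pos: [0.4536, -0.0028, 0.0367]
ee_rot: [0.0, 0.689, 0.725, -0.0]
contact_force: [-0.3, 0.9, -0.4]
width: 0.85
grasp_force: 0.0
time_s: 25.6
eef_pos: [0.4533, -0.0024, 0.0368]
ee_rot: [0.0, 0.689, 0.725, -0.0]
contact_force: [-0.9, -0.4, 5.0]
width: 0.448
grasp_force: 20.0
t 25.6 pos [ 0.4533 -0.0024  0.0368] psi 92.9 w 0.448 g 20.0
shift(50mm) [-3.24  3.23 -1.98] turn [ 0.   0.  -0.1]
```

```bash
python3 -m handwheel '[{"dx":0,"dy":0,"dz":-0.3,"wx":0,"wy":0,"wz":0},{"dx":0,"dy":0,"dz":-0.5,"wx":0,"wy":0,"wz":0},{"dx":0,"dy":0,"dz":-0.6,"wx":0,"wy":0,"wz":0},{"dx":-0.2,"dy":0.2,"dz":-0.6,"wx":0,"wy":0,"wz":0},{"dx":-0.4,"dy":0.4,"dz":0,"wx":0,"wy":0,"wz":0},{"dx":-0.5,"dy":0.5,"dz":0,"wx":0,"wy":0,"wz":0},{"dx":-0.5,"dy":0.5,"dz":0,"wx":0,"wy":0,"wz":0},{"dx":-0.5,"dy":0.5,"dz":0,"wx":0,"wy":0,"wz":0},{"dx":-0.5,"dy":0.5,"dz":0,"wx":0,"wy":0,"wz":0},{"dx":-0.4,"dy":0.4,"dz":0,"wx":0,"wy":0,"wz":0},{"dx":-0.24,"dy":0.23,"dz":0,"wx":0,"wy":0,"wz":0},{"dx":0,"dy":0,"dz":0,"wx":0,"wy":0,"wz":0},{"dx":0,"dy":0,"dz":0,"wx":0,"wy":0,"wz":0}]'
python3 go.py .623 -.156 .0435 93
```

```text
time_s: 26.9
eef_pos: [0.622, -0.1551, 0.136]
ee_rot: [-0.001, 0.689, 0.725, -0.0]
contact_force: [0.4, 1.4, -0.8]
width: 0.447
grasp_force: 20.0
t 26.9 pos [ 0.622  -0.1551  0.136 ] psi 93.0 w 0.447 g 20.0
shift(50mm) [-0.02  0.02  1.85] turn [-0.1 -0.1 -0. ]
```

```bash
python3 -m handwheel '[{"dx":-0.02,"dy":0.01,"dz":0.3,"wx":0,"wy":0,"wz":0},{"dx":0,"dy":0,"dz":0.5,"wx":0,"wy":0,"wz":0},{"dx":0,"dy":0,"dz":0.5,"wx":0,"wy":0,"wz":0},{"dx":0,"dy":0,"dz":0.3,"wx":0,"wy":0,"wz":0},{"dx":0,"dy":0,"dz":0.15,"wx":0,"wy":0,"wz":0},{"dx":0,"dy":0,"dz":0.06,"wx":0,"wy":0,"wz":0},{"dx":0,"dy":0,"dz":0.03,"wx":0,"wy":0,"wz":0},{"dx":0,"dy":0,"dz":0,"wx":0,"wy":0,"wz":0},{"dx":0,"dy":0,"dz":0,"wx":0,"wy":0,"wz":0}]'
python3 go.py .623 -.156 .043 93
```

```text
time_s: 27.8
eef_pos: [0.624, -0.157, 0.0454]
ee_rot: [0.001, 0.689, 0.725, 0.0]
contact_force: [0.2, 0.3, -0.7]
width: 0.445
grasp_force: 20.0
t 27.8 pos [ 0.624  -0.157   0.0454] psi 92.9 w 0.445 g 20.0
shift(50mm) [ 0.02 -0.02  0.05] turn [ 0.1  0.  -0.1]
```

```bash
python3 -m handwheel '[{"dx":0.01,"dy":-0.01,"dz":0.04,"wx":0,"wy":0,"wz":0},{"dx":0,"dy":0,"dz":0,"wx":0,"wy":0,"wz":0}]'
python3 -m handwheel '[{"dx":0,"dy":0,"dz":0,"wx":0,"wy":0,"wz":0},{"dx":0,"dy":0,"dz":0,"wx":0,"wy":0,"wz":0},{"dx":0,"dy":0,"dz":0,"wx":0,"wy":0,"wz":0},{"dx":0,"dy":0,"dz":0,"wx":0,"wy":0,"wz":0},{"dx":0,"dy":0,"dz":-0.2,"wx":0,"wy":0,"wz":0},{"dx":0,"dy":0,"dz":-0.4,"wx":0,"wy":0,"wz":0},{"dx":0,"dy":0,"dz":-0.7,"wx":0,"wy":0,"wz":0},{"dx":0,"dy":0,"dz":-0.7,"wx":0,"wy":0,"wz":0},{"dx":0,"dy":0,"dz":0,"wx":0,"wy":0,"wz":0},{"dx":0,"dy":0,"dz":0,"wx":0,"wy":0,"wz":0}]' 0.36
python3 go.py .389 .228 .1 130
```

```text
time_s: 28.0
eef_pos: [0.6233, -0.1564, 0.043]
ee_rot: [0.0, 0.689, 0.725, 0.0]
contact_force: [0.8, 0.1, -1.0]
width: 0.444
grasp_force: 20.0
time_s: 29.0
eef_pos: [0.6234, -0.1565, 0.144]
ee_rot: [0.001, 0.689, 0.725, 0.0]
contact_force: [-0.1, -0.1, -0.9]
width: 0.681
grasp_force: 0.0
t 29.0 pos [ 0.6234 -0.1565  0.144 ] psi 92.9 w 0.681 g 0.0
shift(50mm) [ 7.92 -4.29  0.86] turn [  0.1   0.1 -37.1]
```

```bash
python3 -m handwheel '[{"dx":0.52,"dy":-0.29,"dz":0,"wx":0,"wy":0,"wz":0},{"dx":0.7,"dy":-0.38,"dz":0,"wx":0,"wy":0,"wz":0},{"dx":0.7,"dy":-0.38,"dz":0,"wx":0,"wy":0,"wz":0},{"dx":0.7,"dy":-0.38,"dz":0,"wx":0,"wy":0,"wz":0},{"dx":0.7,"dy":-0.38,"dz":0,"wx":0,"wy":0,"wz":0},{"dx":0.7,"dy":-0.38,"dz":0,"wx":0,"wy":0,"wz":0},{"dx":0.7,"dy":-0.38,"dz":0,"wx":0,"wy":0,"wz":0},{"dx":0.7,"dy":-0.38,"dz":0,"wx":0,"wy":0,"wz":0},{"dx":0.7,"dy":-0.38,"dz":0,"wx":0,"wy":0,"wz":0},{"dx":0.7,"dy":-0.38,"dz":0,"wx":0,"wy":0,"wz":0},{"dx":0.6,"dy":-0.33,"dz":0,"wx":0,"wy":0,"wz":0},{"dx":0.5,"dy":-0.25,"dz":0,"wx":0,"wy":0,"wz":0},{"dx":0,"dy":0,"dz":0.1,"wx":0,"wy":0,"wz":-8},{"dx":0,"dy":0,"dz":0.2,"wx":0,"wy":0,"wz":-8},{"dx":0,"dy":0,"dz":0.2,"wx":0,"wy":0,"wz":-8},{"dx":0,"dy":0,"dz":0.2,"wx":0,"wy":0,"wz":-8},{"dx":0,"dy":0,"dz":0.1,"wx":0,"wy":0,"wz":-5},{"dx":0,"dy":0,"dz":0,"wx":0,"wy":0,"wz":0},{"dx":0,"dy":0,"dz":0,"wx":0,"wy":0,"wz":0}]'
python3 go.py .389 .228 .0285 130
```

```text
time_s: 30.9
eef_pos: [0.3878, 0.2278, 0.1022]
ee_rot: [-0.001, 0.424, 0.906, -0.001]
contact_force: [-0.7, -0.5, -0.5]
width: 0.681
grasp_force: 0.0
t 30.9 pos [0.3878 0.2278 0.1022] psi 129.8 w 0.681 g 0.0
shift(50mm) [-0.01  0.02  1.47] turn [-0.1 -0.  -0.2]
```

```bash
python3 -m handwheel '[{"dx":0,"dy":0.02,"dz":0.3,"wx":0,"wy":0,"wz":0},{"dx":0,"dy":0,"dz":0.5,"wx":0,"wy":0,"wz":0},{"dx":0,"dy":0,"dz":0.4,"wx":0,"wy":0,"wz":0},{"dx":0,"dy":0,"dz":0.2,"wx":0,"wy":0,"wz":0},{"dx":0,"dy":0,"dz":0.05,"wx":0,"wy":0,"wz":0},{"dx":0,"dy":0,"dz":0,"wx":0,"wy":0,"wz":0}]'
python3 -m handwheel '[{"dx":0,"dy":0,"dz":0,"wx":0,"wy":0,"wz":0},{"dx":0,"dy":0,"dz":0,"wx":0,"wy":0,"wz":0},{"dx":0,"dy":0,"dz":0,"wx":0,"wy":0,"wz":0},{"dx":0,"dy":0,"dz":0,"wx":0,"wy":0,"wz":0},{"dx":0,"dy":0,"dz":0,"wx":0,"wy":0,"wz":0},{"dx":0,"dy":0,"dz":0,"wx":0,"wy":0,"wz":0},{"dx":0,"dy":0,"dz":0,"wx":0,"wy":0,"wz":0},{"dx":0,"dy":0,"dz":0,"wx":0,"wy":0,"wz":0},{"dx":0,"dy":0,"dz":0,"wx":0,"wy":0,"wz":0}]' -1 15
python3 go.py .6182 -.0712 .130 93.2
```

```text
time_s: 31.5
eef_pos: [0.3892, 0.2289, 0.0304]
ee_rot: [0.0, 0.423, 0.906, 0.0]
contact_force: [-1.0, 0.2, -0.3]
width: 0.68
grasp_force: 0.0
time_s: 32.4
eef_pos: [0.3892, 0.2287, 0.0304]
ee_rot: [0.0, 0.423, 0.906, -0.0]
contact_force: [-0.5, -0.9, 6.1]
width: 0.337
grasp_force: 14.9
t 32.4 pos [0.3892 0.2287 0.0304] psi 129.9 w 0.337 g 14.9
shift(50mm) [-7.54 -0.34 -1.99] turn [ 0.   0.  36.7]
```

```bash
python3 -m handwheel '[{"dx":0,"dy":0,"dz":-0.3,"wx":0,"wy":0,"wz":0},{"dx":0,"dy":0,"dz":-0.5,"wx":0,"wy":0,"wz":0},{"dx":0,"dy":0,"dz":-0.6,"wx":0,"wy":0,"wz":0},{"dx":-0.3,"dy":0,"dz":-0.6,"wx":0,"wy":0,"wz":0},{"dx":-0.6,"dy":0,"dz":0,"wx":0,"wy":0,"wz":0},{"dx":-0.7,"dy":0,"dz":0,"wx":0,"wy":0,"wz":0},{"dx":-0.8,"dy":0,"dz":0,"wx":0,"wy":0,"wz":0},{"dx":-0.8,"dy":-0.1,"dz":0,"wx":0,"wy":0,"wz":0},{"dx":-0.8,"dy":-0.1,"dz":0,"wx":0,"wy":0,"wz":0},{"dx":-0.8,"dy":-0.1,"dz":0,"wx":0,"wy":0,"wz":0},{"dx":-0.8,"dy":-0.04,"dz":0,"wx":0,"wy":0,"wz":0},{"dx":-0.8,"dy":0,"dz":0,"wx":0,"wy":0,"wz":0},{"dx":-0.7,"dy":0,"dz":0,"wx":0,"wy":0,"wz":0},{"dx":-0.44,"dy":0,"dz":0,"wx":0,"wy":0,"wz":7},{"dx":0,"dy":0,"dz":0,"wx":0,"wy":0,"wz":7.7},{"dx":0,"dy":0,"dz":0,"wx":0,"wy":0,"wz":8},{"dx":0,"dy":0,"dz":0,"wx":0,"wy":0,"wz":8},{"dx":0,"dy":0,"dz":0,"wx":0,"wy":0,"wz":6},{"dx":0,"dy":0,"dz":0,"wx":0,"wy":0,"wz":0},{"dx":0,"dy":0,"dz":0,"wx":0,"wy":0,"wz":0}]'
python3 go.py .6182 -.0712 .037 93.2
```

```text
time_s: 34.4
eef_pos: [0.6179, -0.0712, 0.1299]
ee_rot: [-0.0, 0.686, 0.728, -0.0]
contact_force: [0.6, -0.1, -0.2]
width: 0.339
grasp_force: 14.9
t 34.4 pos [ 0.6179 -0.0712  0.1299] psi 93.4 w 0.339 g 14.9
shift(50mm) [-0.    0.01  1.86] turn [-0.   0.   0.2]
```

```bash
python3 -m handwheel '[{"dx":0,"dy":0,"dz":0.3,"wx":0,"wy":0,"wz":0},{"dx":0,"dy":0,"dz":0.5,"wx":0,"wy":0,"wz":0},{"dx":0,"dy":0,"dz":0.5,"wx":0,"wy":0,"wz":0},{"dx":0,"dy":0,"dz":0.3,"wx":0,"wy":0,"wz":0},{"dx":0,"dy":0,"dz":0.15,"wx":0,"wy":0,"wz":0},{"dx":0,"dy":0,"dz":0.08,"wx":0,"wy":0,"wz":0},{"dx":0,"dy":0,"dz":0.03,"wx":0,"wy":0,"wz":0},{"dx":0,"dy":0,"dz":0,"wx":0,"wy":0,"wz":0},{"dx":0,"dy":0,"dz":0,"wx":0,"wy":0,"wz":0}]'
python3 go.py .6182 -.0712 .0363 93.2
```

```text
time_s: 35.3
eef_pos: [0.6187, -0.0712, 0.0379]
ee_rot: [0.001, 0.687, 0.727, 0.0]
contact_force: [-1.6, -0.4, -0.2]
width: 0.339
grasp_force: 14.9
t 35.3 pos [ 0.6187 -0.0712  0.0379] psi 93.2 w 0.339 g 14.9
shift(50mm) [ 0.   -0.01  0.03] turn [0.1 0.  0. ]
```

Lower the last bit, release, rise, and retract aside for a clear view.

```bash
python3 -m handwheel '[{"dx":0,"dy":0,"dz":0.03,"wx":0,"wy":0,"wz":0},{"dx":0,"dy":0,"dz":0,"wx":0,"wy":0,"wz":0}]'
python3 -m handwheel '[{"dx":0,"dy":0,"dz":0,"wx":0,"wy":0,"wz":0},{"dx":0,"dy":0,"dz":0,"wx":0,"wy":0,"wz":0},{"dx":0,"dy":0,"dz":0,"wx":0,"wy":0,"wz":0},{"dx":0,"dy":0,"dz":0,"wx":0,"wy":0,"wz":0},{"dx":0,"dy":0,"dz":-0.2,"wx":0,"wy":0,"wz":0},{"dx":0,"dy":0,"dz":-0.4,"wx":0,"wy":0,"wz":0},{"dx":0,"dy":0,"dz":-0.7,"wx":0,"wy":0,"wz":0},{"dx":0,"dy":0,"dz":-0.7,"wx":0,"wy":0,"wz":0},{"dx":0,"dy":-0.4,"dz":-0.5,"wx":0,"wy":0,"wz":0},{"dx":0,"dy":-0.6,"dz":-0.3,"wx":0,"wy":0,"wz":0},{"dx":0.3,"dy":-0.6,"dz":0,"wx":0,"wy":0,"wz":0},{"dx":0.7,"dy":-0.6,"dz":0,"wx":0,"wy":0,"wz":0},{"dx":0.8,"dy":-0.5,"dz":0,"wx":0,"wy":0,"wz":0},{"dx":0.8,"dy":-0.5,"dz":0,"wx":0,"wy":0,"wz":0},{"dx":0.8,"dy":0,"dz":0,"wx":0,"wy":0,"wz":0},{"dx":0.8,"dy":0,"dz":0,"wx":0,"wy":0,"wz":0},{"dx":0.8,"dy":0,"dz":0,"wx":0,"wy":0,"wz":0},{"dx":0.6,"dy":0,"dz":0,"wx":0,"wy":0,"wz":0},{"dx":0,"dy":0,"dz":0,"wx":0,"wy":0,"wz":0},{"dx":0,"dy":0,"dz":0,"wx":0,"wy":0,"wz":0}]' 0.14
python3 - <<'E'
from v import *
for c in("top","side"):
  i=get_image(c);px=i["pixels"]
  x0,y0,x1,y1=(120,90,400,240) if c=="top" else (190,130,360,300)
  cv2.imwrite(f"pics/end_{c}.png",cv2.resize(px[y0:y1,x0:x1],None,fx=2.8 if c=="top" else 3.4,fy=2.8 if c=="top" else 3.4,interpolation=cv2.INTER_CUBIC))
  T={}
  for n in("blue_tray","yellow_tray","round_mould","red_jar","white_fish","square_mould","charcoal_fish","blue_jar","tape_roll"):
    for d in trace(c,n)[:4]:
      m=d["pixels"].astype(bool)
      if d["confidence"]<.3 or m.sum()<20: continue
      p,q=fit(i,m,n,0 if n.endswith(("tray","roll")) or n=="blue_jar" else .006)
      out=""
      if "tray" in n: T.setdefault(n,p)
      else:
        t=(.623,-.156,.056) if n in("round_mould","red_jar","white_fish") else (.6244,.168,.089)
        e=p[:2]-t[:2];cs,sn=np.cos(t[2]),np.sin(t[2]);out=np.round([cs*e[0]+sn*e[1],-sn*e[0]+cs*e[1]],4)
      print(c,n,round(d["confidence"],2),p[:2].round(4),np.degrees(p[2]).round(),round(q,2),out)
E
```

```text
time_s: 35.5
eef_pos: [0.6188, -0.0712, 0.0364]
ee_rot: [0.001, 0.687, 0.727, 0.0]
contact_force: [0.7, -0.6, 4.4]
width: 0.34
grasp_force: 14.9
time_s: 37.5
eef_pos: [0.4424, 0.1995, 0.176]
ee_rot: [0.0, 0.686, 0.727, 0.0]
contact_force: [0.6, -0.5, -0.0]
width: 0.572
grasp_force: 0.0
top blue_tray 0.98 [ 0.6231 -0.1549] 3.0 0.78 
top blue_tray 0.38 [ 0.5779 -0.308 ] 85.0 0.25 
top yellow_tray 0.92 [0.6247 0.1689] 6.0 0.76 
top yellow_tray 0.49 [ 0.7068 -0.2102] 88.0 0.35 
top round_mould 0.83 [ 0.6312 -0.2407] 4.0 0.93 [ 0.0035 -0.0851]
top red_jar 0.66 [ 0.6257 -0.1567] 4.0 0.93 [ 0.0026 -0.0008]
top white_fish 0.72 [ 0.619  -0.0697] 93.0 0.9 [0.0008 0.0864]
top white_fish 0.66 [0.3247 0.1394] 251.0 0.32 [-0.2813  0.3117]
top square_mould 0.7 [0.6313 0.1209] 5.0 0.94 [ 0.0027 -0.0475]
top charcoal_fish 0.8 [0.6232 0.2176] 94.0 0.94 [0.0033 0.0495]
top blue_jar 0.69 [ 0.4557 -0.3376] 9.0 0.84 [-0.213  -0.4886]
top tape_roll 0.77 [0.4492 0.1101] 9.0 0.61 [-0.1797 -0.0421]
side blue_tray 0.94 [ 0.6224 -0.1576] 3.0 0.68 
side yellow_tray 0.78 [0.6234 0.1665] 6.0 0.68 
side round_mould 0.81 [ 0.6302 -0.2432] 0.0 0.9 [ 0.0023 -0.0874]
side red_jar 0.5 [ 0.6236 -0.1591] 5.0 0.9 [ 0.0005 -0.0032]
side white_fish 0.58 [ 0.6198 -0.0696] 82.0 0.88 [0.0016 0.0864]
side square_mould 0.54 [0.5766 0.1466] 14.0 0.25 [-0.0495 -0.0171]
side square_mould 0.5 [0.6295 0.1171] -2.0 0.81 [ 0.0006 -0.0512]
side charcoal_fish 0.42 [0.624  0.2185] 257.0 0.68 [0.0041 0.0504]
side blue_jar 0.73 [ 0.4561 -0.3406] 6.0 0.96 [-0.2128 -0.4916]
side tape_roll 0.62 [0.4503 0.1073] 4.0 0.89 [-0.1788 -0.045 ]
```

View pics/end_top.png

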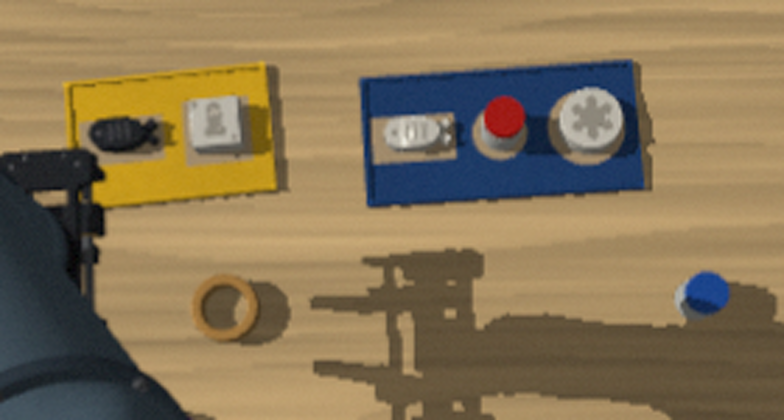

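View pics/end_side.png

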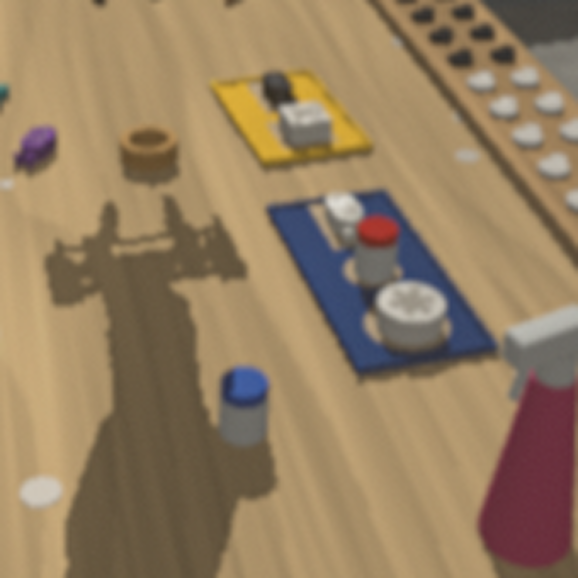

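All five pieces stand on their spots. In the top crop the fish are at (417,132) and (122,132), the jar at (503,120), the round mould at (590,120) and the square mould at (215,122). Both cameras put each piece within about 5 mm of its spot's centre. The blue jar and tape roll measure where they were.

```bash
python3 -c "from bench import *;print(sign_off())"
```

```text
the job is handed in; nothing more can be done
None
```

I placed all five kit pieces upright on their spots and handed the job in at about 38 s; before that, both cameras measured every piece within about 5 mm of centre and the blue jar and tape roll unmoved, I did not re-measure the spray bottle (the arm never went near it), and sign-off returned no verdict.

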